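Put the lids back on the plaster trinket pots

ROBOT

A 6-joint arm with a two-finger parallel gripper is mounted at the origin on the work surface. World frame = base frame: x ahead of the robot, y to its left, z up, the work surface at z = 0. Lengths are in m, angles in rad, forces in N, time in s.
With the tool pointing down it reaches from about 0.35 to 0.775 m from the base axis. Payload 7.3 kg.
Tool frame: the origin (TCP) lies midway between the tips of the shut fingers; the grasp point (between the pads) lies 19 mm behind it; z points along the fingers, y is the line along which they close (so a half turn about z gives the same grasp; the last joint's range is limited). The gripper opens to 92 mm and grips with 3 to 60 N. Pads are 19 mm wide; open, the fingers measure 130 mm over their backs; the gripper's body (75 mm by 190 mm) begins 47 mm behind the grasp point.
Start: joints at [-0.146, 0.342, 1.524, -0, 1.275, -0.146], TCP at [0.525, 0, 0.227] pointing down, gripper open.
Joint ranges: [-2.53, 2.53], [-0.77, 2.02], [0.04, 2.7], [-1, 4.14], [0.28, 2.66], [-3.11, 3.11]. Speed limits (rad/s): [2.57, 2.57, 3.14, 3.14, 3.14, 3.14].

INTERFACE

Orientations are given as [roll, pitch, yaw] about the fixed x, y, z axes, in that order (R = Rz(yaw) Ry(pitch) Rx(roll)).
In Python, from cell import robot, read_camera, camera_params, nets gives the robot as it stands. The module is installed in compiled form; this text tells all that it offers.
- The arm moves only by the tool step_arm, never from a script. Its argument "steps" is a list of rows, each an object of numbers: "x", "y", "z": the shift along the tool's x, y, z as a fraction of full scale; "rx", "ry", "rz": the turn, a rotation vector about the tool's x, y, z as a fraction of full scale; "claw": the opening, from -1 (shut) to 1 (fully open). In form: [{"x": .., "y": .., "z": .., "rx": .., "ry": .., "rz": .., "claw": ..}, ...]. A call has 1 to 12 rows; each row is the pose to reach, as a shift and turn from the pose commanded when the call began, along the tool's axes at that moment; what a row does not reach only later rows make up. Full scale, the value 1, is 750 mm for a shift and pi/4 rad for a turn. A row lasts 1/12 s, in which the tool goes at most 41.7 mm and 7.16 degrees, less where a joint would pass 70% of its speed; a pose out of reach is approached as far as the arm can. A call with a number of a shift or a turn outside -1 to 1 is refused whole. A call with a gripper value outside its range is refused whole. The fingers move at their own pace and stop on an object; "squeeze" is the grip in N (left out, the last holds). Time passes only in rows, so rows that repeat a pose let the fingers close. It gives the time, the measured TCP pose, the force, the opening and the grip force at its end, in the units of the state.
- robot.observe(): the state, without advancing time (a new reading comes with each control period).
- read_camera(name): name is "scene" or "side" or "wrist"; returns (picture, depth): 400x640x3 uint8, blue, green, red; 400x640 float32, m along the optical axis (not along the pixel's ray), 0 where there is no reading.
- camera_params(name): a dict with "fx", "fy", "cx", "cy" (pixels), "R" (3x3) and "t" (3): a world point X has camera coordinates R X + t; the wrist camera has in their place "hand_eye" (4x4, takes a point from camera to tool coordinates, whose origin is the TCP and whose axes are the flange's). Camera axes: x right, y down, z forward; pixel columns grow to the right and rows downward; lengths in m; the calibration is good to about 2 mm. A picture is of the moment at which its call begins: read the wrist's pose just before it. camera_params takes no time and is no camera call.
- robot.hand_in(): hands the job in; it is judged then, once.
Trained networks look in the newest picture that a camera, given by its name, has taken for a name from the list of things; names that differ only in an ending like _2 or _b are one class to them, and where a whole thing is asked for, a point or a joint stands for the part that bears it (a point fixed in the world has none). Each returns a list of dicts, best first, with "conf" (0 to 1); they miss things now and then, are a little off and sometimes report something else, mostly with a low value. They report only what shows in the picture. A call takes as long as a camera call. They do not tell look-alikes from the thing itself.
- nets.masks_of(camera, query): "region" (400x640 bool, what is visible of it) and "box" ([left, top, right, bottom] in pixels, round what is visible of it).
- nets.landmark_of(camera, query): "pixel" ([row, column] in pixels: a listed point, or the origin of a listed thing).
The state is a dict: "time": time; "qpos": joint angles; "qvel": joint speeds; "joint_efforts": joint torques, N m; "tool_pos": TCP position; "tool_rot": TCP orientation; "contact_force": force on the tool from outside, world axes, zero at the start; "torque": the same for the moment, N m; "opening": finger opening in m; "grip_force": force on a finger pad.
Only numpy, scipy, OpenCV 4.12 (cv2) and the standard library are available. Lean on these libraries where they do the work, as an engineer would, in place of code of your own. Each camera call takes 0.05 s, during which the arm holds its last target. There are 200 camera calls.

TASK

The four cast plaster trinket pots and their lids are dry. Put every lid on the pot of its own shape (octagonal, square, oblong and round), seated flat on the rim with its sides lined up with the pot's. Plaster chips, so set the lids down gently rather than dropping them, and leave all four pots standing upright on the table.

Things in the scene. Friction and masses are not known exactly. Their poses are not given: they have to be found in the camera images.
- pot_oct: open octagonal trinket pot of white plaster, loose, standing mouth up on the table: a regular octagon 102 mm across flats, wall 9 mm, mouth 84 mm across flats, 55 mm high, floor 6 mm thick, 0.2 to 0.35 kg. Origin: centre of its underside, z up; x points to the middle of a flat. With its lid home, the lid's origin is 47 mm above this origin.
- lid_oct: octagonal white plaster lid, loose, 0.1 kg, lying knob up. Plate 106 mm across flats, with an octagonal knob 24 mm across flats. Heights above the origin (centre of the underside, z up): plug 0 to 8 mm, plate 8 to 16, knob 16 to 40. The plate rests on the rim, the plug 72 mm across flats (66 mm at its foot) in the mouth with 6 mm play all round; x points to the middle of a flat, on the knob too.
- pot_square: open square trinket pot of white plaster, loose, standing mouth up on the table: 78 x 78 mm, wall 8 mm, mouth 62 x 62 mm, 50 mm high, floor 6 mm thick, 0.2 to 0.35 kg. Origin: centre of its underside, z up; x and y run square to the sides. With its lid home, the lid's origin is 42 mm above this origin.
- lid_square: square white plaster lid, loose, 0.1 kg, lying knob up. Plate 82 x 82 mm, with a square knob 24 x 24 mm. Heights above the origin (centre of the underside, z up): plug 0 to 8 mm, plate 8 to 16, knob 16 to 40. The plate rests on the rim, the plug 50 x 50 mm (44 mm at its foot) in the mouth with 6 mm play all round; x and y run square to the sides, the knob's too.
- pot_oblong: open oblong (rectangular) trinket pot of white plaster, loose, standing mouth up on the table: 100 mm along x by 64 mm along y, wall 8 mm, mouth 84 x 48 mm, 45 mm high, floor 6 mm thick, 0.2 to 0.35 kg. Origin: centre of its underside, z up; x runs along the long side. With its lid home, the lid's origin is 37 mm above this origin.
- lid_oblong: oblong (rectangular) white plaster lid, loose, 0.1 kg, lying knob up. Plate 104 mm (x) by 68 mm (y), with a bar-shaped knob 44 mm (x) by 20 mm (y). Heights above the origin (centre of the underside, z up): plug 0 to 8 mm, plate 8 to 16, knob 16 to 40. The plate rests on the rim, the plug 72 x 36 mm (66 x 30 mm at its foot) in the mouth with 6 mm play all round; x runs along the long side.
- pot_round: open round trinket pot of white plaster, loose, standing mouth up on the table: 74 mm in diameter, wall 8 mm, mouth 58 mm, 60 mm high, floor 6 mm thick, 0.2 to 0.35 kg. Origin: centre of its underside, z up; yaw does not matter. With its lid home, the lid's origin is 52 mm above this origin.
- lid_round: round white plaster lid, loose, 0.1 kg, lying knob up. Plate 78 mm in diameter, with a round knob 24 mm in diameter. Heights above the origin (centre of the underside, z up): plug 0 to 8 mm, plate 8 to 16, knob 16 to 40. The plate rests on the rim, the plug 46 mm in diameter (40 mm at its foot) in the mouth with 6 mm play all round; yaw does not matter.
There are look-alikes about, which are no part of the job. Leave any blue or turquoise look-alike of the lid_round alone.

How it is judged:
At the end, for the whole second after the job is handed in: Each of the four lids lies on the pot of its own shape: centred within 9 mm, its plate down on the rim within 3 mm, level within 0.06 rad, its sides parallel to the pot's within 0.25 rad (any of the ways round that fit; free for the round one); the pots stand upright on the table; all at rest (horizontal distance between lid_oct and pot_oct below 0.009 m and z of lid_oct in the frame of pot_oct between 0.044 and 0.05 m and angle between each of lid_oct, pot_oct, lid_square, pot_square, lid_oblong, pot_oblong, lid_round, pot_round's own z axis and vertical below 0.06 rad and height (world z) of each of pot_oct, pot_square, pot_oblong, pot_round below 0.006 m and linear speed of each of lid_oct, pot_oct, lid_square, pot_square, lid_oblong, pot_oblong, lid_round, pot_round below 0.02 m/s and angular speed of each of lid_oct, lid_square, lid_oblong, lid_round below 0.1 rad/s and (angle between the x axis of lid_oct and the x axis of pot_oct, either way round below 0.25 rad or angle between the x axis of lid_oct and the x axis of pot_oct, either way round above 1.3208 rad or angle between the x axis of lid_oct and the x axis of pot_oct, either way round between 0.5354 and 1.0354 rad) and horizontal distance between lid_square and pot_square below 0.009 m and z of lid_square in the frame of pot_square between 0.039 and 0.045 m and (angle between the x axis of lid_square and the x axis of pot_square, either way round below 0.25 rad or angle between the x axis of lid_square and the x axis of pot_square, either way round above 1.3208 rad) and horizontal distance between lid_oblong and pot_oblong below 0.009 m and z of lid_oblong in the frame of pot_oblong between 0.034 and 0.04 m and angle between the x axis of lid_oblong and the x axis of pot_oblong, either way round below 0.25 rad and horizontal distance between lid_round and pot_round below 0.009 m and z of lid_round in the frame of pot_round between 0.049 and 0.055 m); the robot touches nothing.
It fails at once if the octagonal lid is dropped on its pot (nears the rim faster than 0.5 m/s) or is pressed on it with over 60 N (contact force between lid_oct and pot_oct above 60 N or (horizontal distance between lid_oct and pot_oct below 0.04 m and z of lid_oct in the frame of pot_oct below 0.062 m and linear speed of lid_oct above 0.5 m/s)).
It fails at once if the square lid is dropped on its pot (nears the rim faster than 0.5 m/s) or is pressed on it with over 60 N (contact force between lid_square and pot_square above 60 N or (horizontal distance between lid_square and pot_square below 0.04 m and z of lid_square in the frame of pot_square below 0.057 m and linear speed of lid_square above 0.5 m/s)).
It fails at once if the oblong (rectangular) lid is dropped on its pot (nears the rim faster than 0.5 m/s) or is pressed on it with over 60 N (contact force between lid_oblong and pot_oblong above 60 N or (horizontal distance between lid_oblong and pot_oblong below 0.04 m and z of lid_oblong in the frame of pot_oblong below 0.052 m and linear speed of lid_oblong above 0.5 m/s)).
It fails at once if the round lid is dropped on its pot (nears the rim faster than 0.5 m/s) or is pressed on it with over 60 N (contact force between lid_round and pot_round above 60 N or (horizontal distance between lid_round and pot_round below 0.04 m and z of lid_round in the frame of pot_round below 0.067 m and linear speed of lid_round above 0.5 m/s)).
It also fails if it takes over 104 s, if anything falls off the work surface, if the arm or the gripper's body presses on something with over 40 N, if the wrist force passes 120 N, or if a joint passes its speed limit or range.

## Working session

There is one attempt and no reset: what is moved stays moved. The work goes in short steps, Python scripts to look and compute and a tool call to move; the robot and the scene stay as the last step left them, time stands still between calls to the robot, and variables do not carry over. Pictures are saved under pics/ and viewed, at most 14 in all, crops included, and the job is handed in when it is done.

Besides the shell and the picture viewer there is one more tool, called after "Request:" by a JSON object that holds its "op" and its "data". step_arm: Moves the arm, as the interface text tells. Its arguments: {"type":"object","properties":{"steps":{"type":"array","items":{"type":"object","properties":{"x":{"type":"number","minimum":-1,"maximum":1},"y":{"type":"number","minimum":-1,"maximum":1},"z":{"type":"number","minimum":-1,"maximum":1},"rx":{"type":"number","minimum":-1,"maximum":1},"ry":{"type":"number","minimum":-1,"maximum":1},"rz":{"type":"number","minimum":-1,"maximum":1},"claw":{"type":"number"}}}},"squeeze":{"type":"number"}},"required":["steps"]}

```bash
mkdir -p pics; python3 - <<'E'
from cell import robot, read_camera, camera_params, nets
import cv2, numpy as np
s=robot.observe();print(s['time'],s['tool_pos'],s['tool_rot'],s['opening'])
for c in ['scene','side']:
    im,d=read_camera(c);cv2.imwrite(f'pics/{c}0.png',im);np.save(f'{c}_d.npy',d)
    p=camera_params(c);print(c,p)
print(camera_params('wrist'))
E
```

```text
0.0 [5.24589298e-01 7.20692692e-05 2.26021597e-01] [-3.14003062e+00 -2.29543781e-04  1.57075459e+00] 0.0922684065879286
scene {'fx': 375.61242672282907, 'fy': 375.61242672282907, 'cx': 323.00245142903253, 'cy': 199.96851900959498, 'R': array([[-0.76907415,  0.63902755, -0.01298998],
       [ 0.48121666,  0.56553256, -0.66977865],
       [-0.42066075, -0.52136045, -0.74244718]]), 't': array([ 0.4293126 , -0.23801989,  1.40331669])}
side {'fx': 396.6248696016076, 'fy': 396.6248696016076, 'cx': 324.28936617413257, 'cy': 200.19251046427328, 'R': array([[ 0.98659654, -0.16300396,  0.00754809],
       [-0.09380054, -0.6043721 , -0.79116106],
       [ 0.13352424,  0.77984875, -0.61156128]]), 't': array([-0.52134067,  0.08800009,  0.91524578])}
{'fx': 353.9788184960125, 'fy': 353.9788184960125, 'cx': 319.1977508269963, 'cy': 196.41093789736772, 'hand_eye': array([[-6.50028519e-05, -9.68267861e-01, -2.49914677e-01,
         6.66694584e-02],
       [ 9.99999982e-01, -1.07105637e-04,  1.54869238e-04,
         7.96479529e-05],
       [-1.76722176e-04, -2.49914662e-01,  9.68267851e-01,
        -1.58237144e-01],
       [ 0.00000000e+00,  0.00000000e+00,  0.00000000e+00,
         1.00000000e+00]])}
```

View pics/scene0.png

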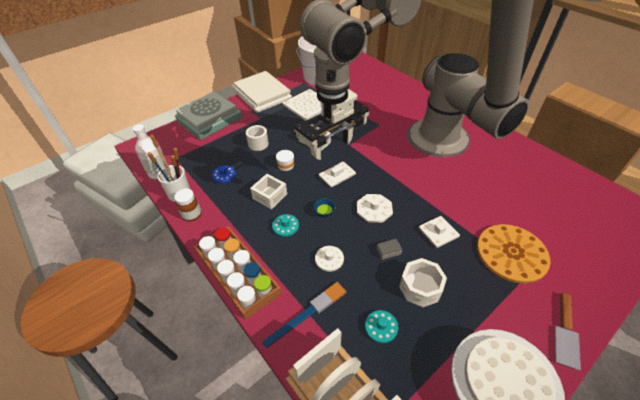

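View pics/side0.png

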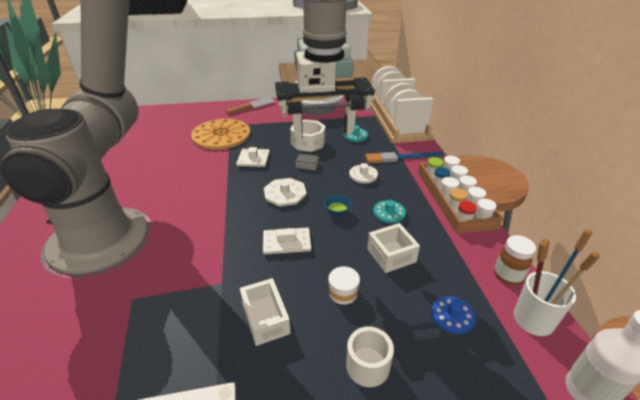

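The scene view shows these things:
- **Pots:** round (257,138), square (269,190), oct (423,282). The oblong pot is hidden by the gripper here, but shows in the side view at (265,310).
- **Lids:** oct (375,208), square (439,231), oblong (338,174), white round (329,258).
- **Could be taken for lid_round:** turquoise (285,224), turquoise (381,326) and blue (223,173). The white one at (329,258) fits the description.

Next I'll measure.

```bash
cat > h.py <<'E'
from cell import robot, read_camera, camera_params, nets
import cv2, numpy as np
from scipy.spatial.transform import Rotation as Ro
H=dict(pot_oct=55,pot_square=50,pot_oblong=45,pot_round=60)
def tf(c,st):
    p=camera_params(c)
    if c!='wrist': R=p['R'].T; return p,R,-R@p['t']
    T=np.eye(4);T[:3,:3]=Ro.from_euler('xyz',st['tool_rot']).as_matrix();T[:3,3]=st['tool_pos'];T=T@p['hand_eye']
    return p,T[:3,:3],T[:3,3]
def cloud(c,d,st):
    p,R,t=tf(c,st);v,u=np.mgrid[:400,:640]
    P=np.stack([(u-p['cx'])/p['fx']*d,(v-p['cy'])/p['fy']*d,d],-1)
    return P@R.T+t
E
python3 - <<'E'
from h import *
for c in ['scene','side']:
    st=robot.observe();im,d=read_camera(c);W=cloud(c,d,st)
    for n in ['pot_oct','lid_oct','pot_square','lid_square','pot_oblong','lid_oblong','pot_round','lid_round']:
        for m in nets.masks_of(c,n)[:4]:
            if m['conf']<.3: continue
            r=m['region']&(d>0); Q=W[r]; b=m['box']
            hb=H[n]/1000 if n in H else None
            z=Q[:,2]; top=hb if hb else .016
            s=Q[abs(z-top)<.006]
            if len(s)<5: print(c,n,m['conf'],b,'few',np.percentile(z,[5,50,95]));continue
            rr=cv2.minAreaRect((s[:,:2]*1000).astype(np.float32))
            print(c,n,round(m['conf'],2),np.round(b),'z',np.round(np.percentile(z,[5,50,95])*1000),'rect',np.round(rr[0]),np.round(rr[1]),round(rr[2],1),'bgr',im[r].mean(0).round())
print(robot.observe()['time'])
E
```

```text
scene pot_oct 0.69 [401. 258. 446. 309.] z [ 5. 30. 57.] rect [534. 371.] [103. 101.] 23.6 bgr [157. 173. 182.]
scene lid_oct 0.94 [358. 194. 395. 221.] z [13. 17. 38.] rect [436. 104.] [112. 104.] 46.6 bgr [200. 217. 224.]
scene lid_oct 0.56 [314. 247. 342. 274.] z [11. 17. 39.] rect [663. 154.] [76. 75.] 50.9 bgr [199. 215. 222.]
scene pot_square 0.85 [254. 174. 287. 207.] z [ 6. 33. 51.] rect [ 652. -153.] [77. 81.] 13.9 bgr [160. 177. 187.]
scene pot_square 0.45 [402. 258. 446. 307.] z [ 5. 30. 57.] rect [534. 371.] [105. 102.] 24.8 bgr [156. 172. 181.]
scene lid_square 0.8 [423. 217. 460. 247.] z [14. 17. 40.] rect [358. 288.] [83. 86.] 78.4 bgr [196. 212. 221.]
scene lid_oblong 0.87 [318. 161. 357. 187.] z [ 3. 16. 40.] rect [426. -83.] [ 73. 108.] 86.5 bgr [188. 204. 211.]
scene pot_round 0.68 [244. 123. 269. 149.] z [ 5. 40. 61.] rect [ 535. -400.] [74. 71.] 39.5 bgr [156. 172. 181.]
scene lid_round 0.83 [366. 308. 400. 342.] z [14. 17. 40.] rect [691. 382.] [78. 76.] 29.2 bgr [145. 155.  59.]
scene lid_round 0.67 [316. 248. 343. 274.] z [11. 17. 39.] rect [663. 154.] [76. 75
[... 791 characters left out ...]
 13.2 bgr [159. 175. 183.]
side lid_oblong 0.62 [288. 118. 326. 153.] z [ 1. 32. 55.] rect [533. 363.] [96. 99.] 23.7 bgr [138. 151. 159.]
side pot_round 0.8 [345. 327. 396. 388.] z [ 5. 37. 60.] rect [ 536. -404.] [73. 72.] 76.6 bgr [154. 169. 177.]
side lid_round 0.89 [350. 166. 379. 184.] z [12. 15. 37.] rect [663. 146.] [71. 70.] 75.6 bgr [178. 195. 203.]
side lid_round 0.82 [375. 202. 406. 226.] z [10. 15. 38.] rect [688. -23.] [76. 75.] 66.9 bgr [137. 146.  73.]
side lid_round 0.82 [432. 299. 474. 334.] z [13. 16. 39.] rect [ 716. -335.] [79. 75.] 60.4 bgr [134.  81.  57.]
side lid_round 0.75 [346. 126. 368. 143.] z [ 9. 15. 36.] rect [698. 367.] [76. 54.] 25.8 bgr [126. 134.  66.]
1.0
```

```bash
cat >> h.py <<'E'
def look(c,names,png=None,conf=.3,white=True):
    st=robot.observe();im,d=read_camera(c);W=cloud(c,d,st)
    if png: cv2.imwrite('pics/'+png,im)
    for n in names:
        for m in nets.masks_of(c,n):
            r=m['region']&(d>0)&(cv2.erode(m['region'].astype(np.uint8),np.ones((2,2)))>0)
            if m['conf']<conf or r.sum()<20 or (white and im[r].mean(0).ptp() if hasattr(im,'ptp') else np.ptp(im[r].mean(0)))>50: continue
            Q=W[r];top=H[n]/1000 if n in H else .016
            if n in H: s=Q[abs(Q[:,2]-top)<.008]
            else:
                s=Q[abs(Q[:,2]-np.median(Q[:,2]))<.006]
            if len(s)<8: continue
            rr=cv2.minAreaRect((s[:,:2]*1000).astype(np.float32))
            print(c,n,round(m['conf'],2),np.round(m['box']),'ztop',round(np.median(s[:,2])*1000),'rect',np.round(rr[0],1),np.round(rr[1]),round(rr[2],1))
    return im,d,W
def go(x,y,z,yaw=None):
    "mm, deg -> fractions from the measured pose"
    st=robot.observe();R=Ro.from_euler('xyz',st['tool_rot']).as_matrix()
    v=R.T@(np.array([x,y,z])/1000-st['tool_pos'])/.75
    Rt=R if yaw is None else Ro.from_euler('xyz',[np.pi,0,np.radians(yaw)]).as_matrix()
    w=Ro.from_matrix(R.T@Rt).as_rotvec()/(np.pi/4)
    print('now',np.round(st['tool_pos']*1000,1),'yaw',round(np.degrees(st['tool_rot'][2]),1),'t',st['time'],'-> xyz',v.round(4),'rot',w.round(3))
E
python3 - <<'E'
from h import *
im,d,W=look('wrist',['lid_oct','lid_oblong','pot_oblong','lid_square','lid_round'],'w0.png')
s=cv2.imread('pics/side0.png');e=cv2.imread('pics/scene0.png')
a=cv2.resize(s[265:365,225:385],None,fx=4,fy=4);b=cv2.resize(e[215:315,270:430],None,fx=4,fy=4)
cv2.imwrite('pics/crop.png',cv2.resize(np.vstack([a,b]),None,fx=.72,fy=.72))
go(424,-85,120,176.5);go(424,-85,120,131.5)
E
```

```text
wrist lid_oct 0.66 [171.   6. 284. 127.] ztop 16 rect [439.7 101.6] [105. 105.] 48.0
wrist lid_oblong 0.87 [184. 214. 276. 259.] ztop 16 rect [429.2 -74.4] [ 47. 103.] 86.5
wrist lid_round 0.55 [421.   0. 508.  60.] ztop 16 rect [663.7 137.9] [50. 78.] 89.8
now [525.    0.  226.7] yaw 90.0 t 1.3 -> xyz [-0.1134 -0.1347  0.1423] rot [ 0.     0.    -1.922]
now [525.    0.  226.7] yaw 90.0 t 1.3 -> xyz [-0.1134 -0.1347  0.1423] rot [ 0.     0.    -0.922]
```

View pics/crop.png

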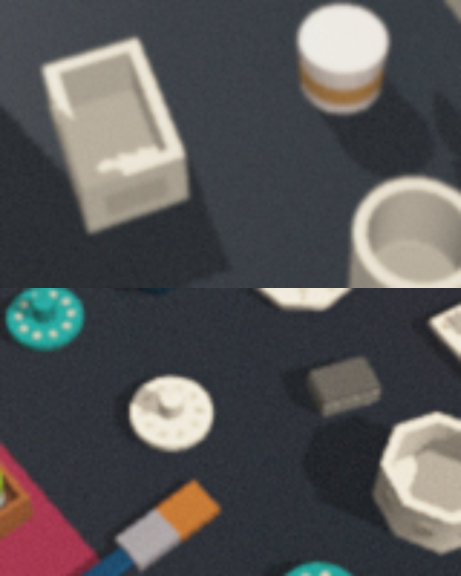

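View pics/w0.png

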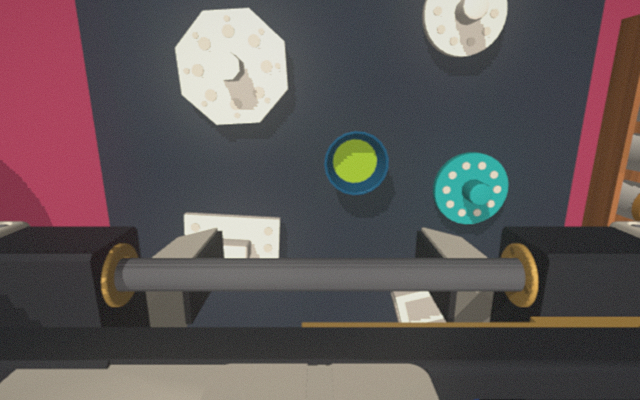

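The oblong pot is empty; the bright patch in it is sunlight. The white round lid at scene (329,258) is confirmed by the crop. In the wrist view, lid_oct is at (232,67), lid_oblong at (232,235), the white round lid at (465,20) and a turquoise look-alike at (472,188). I'll start with the oblong lid.

Request:
{"op": "step_arm", "data": {"steps": [{"x": -0.1147,"y": -0.128,"z": 0.142,"rz": -1,"claw": 1},{"x": -0.1147,"y": -0.128,"z": 0.142,"rz": -1,"claw": 1},{"x": -0.1147,"y": -0.128,"z": 0.142,"rz": -1,"claw": 1},{"x": -0.1147,"y": -0.128,"z": 0.142,"rz": -1,"claw": 1},{"x": -0.1147,"y": -0.128,"z": 0.142,"rz": -1,"claw": 1},{"x": -0.1147,"y": -0.128,"z": 0.142,"rz": -1,"claw": 1},{"x": -0.1147,"y": -0.128,"z": 0.142,"rz": -1,"claw": 1}]}}

```text
$.steps[0]: bad value
```

Request:
{"op": "step_arm", "data": {"steps": [{"rz": -0.922},{"rz": -0.922},{"rz": -0.922},{"rz": -0.922},{"rz": -0.922},{"rz": -0.922},{"rz": -0.922}]}}

```text
$.steps[0]: bad value
```

```bash
python3 - <<'E'
from h import *
im,d,W=look('scene',['lid_oblong'])
m=nets.masks_of('scene','lid_oblong')[0]['region']&(d>0);Q=W[m];print('knob',len(Q[Q[:,2]>.034]),(Q[Q[:,2]>.034].mean(0)*1000).round(1))
look('side',['lid_oblong','pot_oblong'])
look('wrist',['pot_oblong','lid_oblong','pot_round'])
go(429,-86,20,176.5)
E
```

```text
scene lid_oblong 0.68 [320. 161. 356. 185.] ztop 17 rect [426.8 -79.5] [ 63. 103.] 87.6
knob 67 [427.7 -82.2  39.2]
side lid_oblong 0.68 [261. 225. 313. 256.] ztop 15 rect [428.7 -89.3] [ 68. 100.] 86.4
side pot_oblong 0.9 [241. 278. 288. 346.] ztop 44 rect [ 370.  -280.4] [ 64. 100.] 13.1
wrist lid_oblong 0.69 [183. 210. 280. 257.] ztop 16 rect [429.  -74.4] [ 47. 103.] 86.6
now [525.    0.  226.8] yaw 90.0 t 1.8 -> xyz [-0.1147 -0.1281  0.2757] rot [ 0.     0.    -1.922]
```

Request:
{"op": "step_arm", "data": {"steps": [{"x": -0.1147,"y": -0.128,"z": 0.142,"rx": 0,"ry": 0,"rz": -1,"claw": 1},{"x": -0.1147,"y": -0.128,"z": 0.142,"rx": 0,"ry": 0,"rz": -1,"claw": 1},{"x": -0.1147,"y": -0.128,"z": 0.142,"rx": 0,"ry": 0,"rz": -1,"claw": 1},{"x": -0.1147,"y": -0.128,"z": 0.142,"rx": 0,"ry": 0,"rz": -1,"claw": 1},{"x": -0.1147,"y": -0.128,"z": 0.142,"rx": 0,"ry": 0,"rz": -1,"claw": 1},{"x": -0.1147,"y": -0.128,"z": 0.142,"rx": 0,"ry": 0,"rz": -1,"claw": 1},{"x": -0.1147,"y": -0.128,"z": 0.142,"rx": 0,"ry": 0,"rz": -1,"claw": 1}]}}

```text
time: 2.38
tool_pos: [0.4285, -0.0865, 0.1199]
tool_rot: [-3.141, -0.001, 2.361]
contact_force: [0.3, -0.1, 1.0]
opening: 0.0915
grip_force: 0.0
```

Request:
{"op": "step_arm", "data": {"steps": [{"x": 0,"y": 0,"z": 0.04,"rx": 0,"ry": 0,"rz": -0.916,"claw": 1},{"x": 0,"y": 0,"z": 0.04,"rx": 0,"ry": 0,"rz": -0.916,"claw": 1},{"x": 0,"y": 0,"z": 0.04,"rx": 0,"ry": 0,"rz": -0.916,"claw": 1},{"x": 0,"y": 0,"z": 0.04,"rx": 0,"ry": 0,"rz": -0.916,"claw": 1},{"x": 0,"y": 0,"z": 0.04,"rx": 0,"ry": 0,"rz": -0.916,"claw": 1},{"x": 0,"y": 0,"z": 0.04,"rx": 0,"ry": 0,"rz": -0.916,"claw": 1},{"x": 0,"y": 0,"z": 0.04,"rx": 0,"ry": 0,"rz": -0.916,"claw": 1}]}}

```text
time: 2.97
tool_pos: [0.4292, -0.0861, 0.0903]
tool_rot: [-3.141, 0.0, 3.079]
contact_force: [-0.4, -0.2, 0.1]
opening: 0.0918
grip_force: 0.0
```

```bash
python3 - <<'E'
from h import *
look('wrist',['pot_oblong','lid_oblong','pot_round'],'w1.png')
go(429,-86,20,176.5)
E
```

```text
wrist pot_oblong 0.9 [  0.  58. 124. 198.] ztop 45 rect [ 365.2 -256. ] [64. 58.] 13.4
wrist lid_oblong 0.72 [268. 124. 371. 259.] ztop 16 rect [421.4 -84.5] [68. 92.] 86.7
now [429.1 -86.   90.3] yaw 176.1 t 3.1667 -> xyz [0.0001 0.     0.0937] rot [-0.     0.    -0.009]
```

Request:
{"op": "step_arm", "data": {"squeeze": 20, "steps": [{"x": 0.0013,"y": -0.0013,"z": 0.05,"rx": 0,"ry": 0,"rz": 0,"claw": 1},{"x": 0.0013,"y": -0.0013,"z": 0.08,"rx": 0,"ry": 0,"rz": 0,"claw": 1},{"x": 0.0013,"y": -0.0013,"z": 0.0935,"rx": 0,"ry": 0,"rz": 0,"claw": 1},{"x": 0.0013,"y": -0.0013,"z": 0.0935,"rx": 0,"ry": 0,"rz": 0,"claw": -1},{"x": 0.0013,"y": -0.0013,"z": 0.0935,"rx": 0,"ry": 0,"rz": 0,"claw": -1},{"x": 0.0013,"y": -0.0013,"z": 0.0935,"rx": 0,"ry": 0,"rz": 0,"claw": -1},{"x": 0.0013,"y": -0.0013,"z": 0.0935,"rx": 0,"ry": 0,"rz": 0,"claw": -1},{"x": 0.0013,"y": -0.0013,"z": 0.0935,"rx": 0,"ry": 0,"rz": 0,"claw": -1},{"x": 0.0013,"y": -0.0013,"z": 0.0935,"rx": 0,"ry": 0,"rz": 0,"claw": -1},{"x": 0.0013,"y": -0.0013,"z": 0.0935,"rx": 0,"ry": 0,"rz": 0,"claw": -1},{"x": 0.0013,"y": -0.0013,"z": 0.0935,"rx": 0,"ry": 0,"rz": 0,"claw": -1},{"x": 0.0013,"y": -0.0013,"z": 0.0935,"rx": 0,"ry": 0,"rz": 0,"claw": -1}]}}

```text
time: 4.17
tool_pos: [0.4281, -0.0869, 0.0203]
tool_rot: [-3.141, 0.0, 3.076]
contact_force: [-0.7, -0.8, -0.1]
opening: 0.0363
grip_force: 0.0
```

Request:
{"op": "step_arm", "data": {"steps": [{"x": 0,"y": 0,"z": 0,"rx": 0,"ry": 0,"rz": 0,"claw": -1},{"x": 0,"y": 0,"z": 0,"rx": 0,"ry": 0,"rz": 0,"claw": -1},{"x": 0,"y": 0,"z": 0,"rx": 0,"ry": 0,"rz": 0,"claw": -1},{"x": 0,"y": 0,"z": 0,"rx": 0,"ry": 0,"rz": 0,"claw": -1},{"x": 0,"y": 0,"z": 0,"rx": 0,"ry": 0,"rz": 0,"claw": -1},{"x": 0,"y": 0,"z": -0.03,"rx": 0,"ry": 0,"rz": 0,"claw": -1},{"x": 0,"y": 0,"z": -0.07,"rx": 0,"ry": 0,"rz": 0,"claw": -1},{"x": 0,"y": 0,"z": -0.12,"rx": 0,"ry": 0,"rz": 0,"claw": -1},{"x": 0,"y": 0,"z": -0.16,"rx": 0,"ry": 0,"rz": 0,"claw": -1},{"x": 0,"y": 0,"z": -0.16,"rx": 0,"ry": 0,"rz": 0,"claw": -1}]}}

```text
time: 5.0
tool_pos: [0.4309, -0.088, 0.1452]
tool_rot: [-3.138, 0.01, 3.076]
contact_force: [2.0, -0.8, -1.2]
opening: 0.0199
grip_force: 20.0
```

```bash
python3 - <<'E'
from h import *
look('wrist',['pot_oblong','lid_oblong'])
look('side',['pot_oblong','lid_oblong'])
# via pose to see pot: TCP back 110mm along tool -x of yaw 103.2
a=np.radians(103.2);c=np.array([369,-279]);v=c-140*np.array([np.cos(a),np.sin(a)]);print(v)
go(369,-279,140,131.5);go(369,-279,140,103.2)
E
```

```text
wrist pot_oblong 0.73 [  0.  68. 162. 192.] ztop 45 rect [ 370.1 -277.6] [ 64. 102.] 13.4
wrist pot_oblong 0.67 [482. 114. 618. 247.] ztop 40 rect [438.9 101.9] [25. 24.] 50.3
wrist lid_oblong 0.68 [246. 136. 394. 323.] ztop 141 rect [426.1 -87.6] [68. 96.] 86.3
side pot_oblong 0.94 [239. 278. 289. 344.] ztop 44 rect [ 369.9 -280.6] [ 64. 100.] 13.4
side pot_oblong 0.47 [369. 222. 414. 274.] ztop 47 rect [ 651.9 -160.8] [79. 76.] 14.5
side lid_oblong 0.89 [258. 186. 311. 215.] ztop 135 rect [427.4 -95.7] [ 60. 103.] 89.2
[ 400.96912182 -415.3010464 ]
now [427.  -86.6 138.7] yaw 176.2 t 5.3 -> xyz [ 0.0603 -0.2611 -0.0018] rot [-0.    -0.004  0.994]
now [427.  -86.6 138.7] yaw 176.2 t 5.3 -> xyz [ 0.0603 -0.2611 -0.0018] rot [-1.000e-03 -4.000e-03  1.623e+00]
```

Request:
{"op": "step_arm", "data": {"steps": [{"x": 0.02,"y": -0.08,"z": 0,"rx": 0,"ry": 0,"rz": 0.3,"claw": -1},{"x": 0.03,"y": -0.13,"z": 0,"rx": 0,"ry": 0,"rz": 0.5,"claw": -1},{"x": 0.045,"y": -0.18,"z": 0,"rx": 0,"ry": 0,"rz": 0.7,"claw": -1},{"x": 0.055,"y": -0.23,"z": 0,"rx": 0,"ry": 0,"rz": 0.85,"claw": -1},{"x": 0.06,"y": -0.25,"z": 0,"rx": 0,"ry": 0,"rz": 1,"claw": -1},{"x": 0.0603,"y": -0.261,"z": 0,"rx": 0,"ry": 0,"rz": 1,"claw": -1},{"x": 0.0603,"y": -0.261,"z": 0,"rx": 0,"ry": 0,"rz": 1,"claw": -1},{"x": 0.0603,"y": -0.261,"z": 0,"rx": 0,"ry": 0,"rz": 1,"claw": -1}]}}

```text
time: 5.97
tool_pos: [0.3691, -0.2796, 0.1387]
tool_rot: [-3.142, -0.003, 2.287]
contact_force: [-0.1, 1.0, -1.1]
opening: 0.0196
grip_force: 20.0
```

Request:
{"op": "step_arm", "data": {"steps": [{"x": 0,"y": 0,"z": 0.01,"rx": 0,"ry": 0,"rz": 0.3,"claw": -1},{"x": 0,"y": 0,"z": 0.02,"rx": 0,"ry": 0,"rz": 0.623,"claw": -1},{"x": 0,"y": 0,"z": 0.03,"rx": 0,"ry": 0,"rz": 0.623,"claw": -1},{"x": 0,"y": 0,"z": 0.04,"rx": 0,"ry": 0,"rz": 0.623,"claw": -1},{"x": 0,"y": 0,"z": 0.05,"rx": 0,"ry": 0,"rz": 0.623,"claw": -1},{"x": 0,"y": 0,"z": 0.05,"rx": 0,"ry": 0,"rz": 0.623,"claw": -1},{"x": 0,"y": 0,"z": 0.05,"rx": 0,"ry": 0,"rz": 0.623,"claw": -1},{"x": 0,"y": 0,"z": 0.05,"rx": 0,"ry": 0,"rz": 0.623,"claw": -1}]}}

```text
time: 6.63
tool_pos: [0.3701, -0.2791, 0.1026]
tool_rot: [3.142, -0.0, 1.804]
contact_force: [-0.8, -0.6, -1.2]
opening: 0.0199
grip_force: 20.0
```

```bash
python3 - <<'E'
from h import *
look('wrist',['pot_oblong','lid_oblong','pot_round'],'w2.png')
look('side',['pot_oblong','lid_oblong'],'s2.png')
go(369.5,-279,58,103.3)
a=cv2.imread('pics/s2.png')[220:370,180:420];b=cv2.imread('pics/w2.png')
cv2.imwrite('pics/c2.png',np.hstack([cv2.resize(a,(400,250)),cv2.resize(b,(400,250))]))
E
```

```text
wrist pot_oblong 0.96 [265. 130. 374. 134.] ztop 45 rect [ 359.1 -230.1] [63.  2.] 13.3
wrist lid_oblong 0.76 [243. 135. 392. 321.] ztop 99 rect [ 369.4 -274.4] [68. 96.] 13.4
side pot_oblong 0.55 [240. 292. 286. 345.] ztop 44 rect [ 372.1 -287.9] [64. 83.] 13.2
side lid_oblong 0.89 [237. 263. 287. 315.] ztop 98 rect [ 371.7 -285. ] [66. 95.] 12.7
now [ 370.  -279.4  102.8] yaw 103.2 t 6.9833 -> xyz [ 0.0007 -0.0006  0.0598] rot [ 0.     0.001 -0.002]
```

View pics/c2.png

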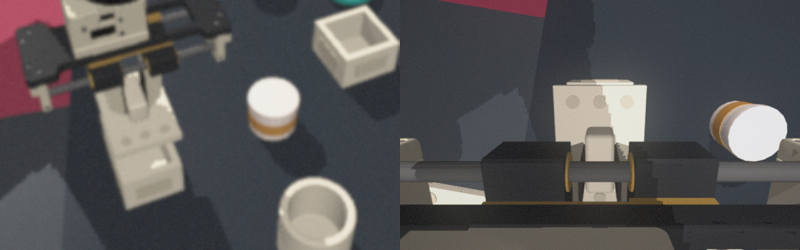

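The lid is held level and lined up with the oblong pot: wrist plate at (300,100) in the crop with the pot rim just behind it. I'll lower it gently.

Request:
{"op": "step_arm", "data": {"steps": [{"x": 0.0005,"y": 0,"z": 0.02,"rx": 0,"ry": 0,"rz": 0,"claw": -1},{"x": 0.0005,"y": 0,"z": 0.04,"rx": 0,"ry": 0,"rz": 0,"claw": -1},{"x": 0.0005,"y": 0,"z": 0.05,"rx": 0,"ry": 0,"rz": 0,"claw": -1},{"x": 0.0005,"y": 0,"z": 0.055,"rx": 0,"ry": 0,"rz": 0,"claw": -1},{"x": 0.0005,"y": 0,"z": 0.058,"rx": 0,"ry": 0,"rz": 0,"claw": -1},{"x": 0.0005,"y": 0,"z": 0.0595,"rx": 0,"ry": 0,"rz": 0,"claw": -1},{"x": 0.0005,"y": 0,"z": 0.0605,"rx": 0,"ry": 0,"rz": 0,"claw": -1},{"x": 0.0005,"y": 0,"z": 0.0605,"rx": 0,"ry": 0,"rz": 0,"claw": -1}]}}

```text
time: 7.65
tool_pos: [0.3701, -0.2791, 0.0576]
tool_rot: [3.141, 0.001, 1.801]
contact_force: [-0.2, 1.1, -1.1]
opening: 0.0201
grip_force: 20.0
```

Request:
{"op": "step_arm", "data": {"steps": [{"x": 0,"y": 0,"z": 0.0008,"rx": 0,"ry": 0,"rz": 0,"claw": -1},{"x": 0,"y": 0,"z": 0.0012,"rx": 0,"ry": 0,"rz": 0,"claw": -1},{"x": 0,"y": 0,"z": 0.0012,"rx": 0,"ry": 0,"rz": 0,"claw": 0.2},{"x": 0,"y": 0,"z": 0.0012,"rx": 0,"ry": 0,"rz": 0,"claw": 0.2},{"x": 0,"y": 0,"z": 0.0012,"rx": 0,"ry": 0,"rz": 0,"claw": 0.2},{"x": 0,"y": 0,"z": 0.0012,"rx": 0,"ry": 0,"rz": 0,"claw": 0.2},{"x": 0,"y": 0,"z": 0.0012,"rx": 0,"ry": 0,"rz": 0,"claw": 0.2},{"x": 0,"y": 0,"z": -0.03,"rx": 0,"ry": 0,"rz": 0,"claw": 0.2},{"x": 0,"y": 0,"z": -0.08,"rx": 0,"ry": 0,"rz": 0,"claw": 0.2},{"x": 0,"y": 0,"z": -0.12,"rx": 0,"ry": 0,"rz": 0,"claw": 0.2},{"x": 0,"y": 0,"z": -0.12,"rx": 0,"ry": 0,"rz": 0,"claw": 0.2}]}}

```text
time: 8.57
tool_pos: [0.3721, -0.2812, 0.1524]
tool_rot: [3.136, 0.009, 1.801]
contact_force: [-0.5, -0.8, 0.7]
opening: 0.0553
grip_force: 0.0
```

```bash
python3 - <<'E'
from h import *
look('side',['pot_oblong','lid_oblong'])
look('wrist',['pot_oblong','lid_oblong'])
im,d,W=look('scene',['lid_oct','lid_square','lid_round','pot_oct','pot_square','pot_round'])
# next: octagonal lid; yaw mod 45 from fits 48 -> 93 (mod45=3)
go(440,102,140,93)
E
```

```text
wrist lid_oblong 0.79 [272. 126. 367. 258.] ztop 53 rect [ 370.1 -276.1] [67. 99.] 13.2
scene lid_oct 0.85 [359. 194. 396. 221.] ztop 17 rect [438.5 107.5] [101. 102.] 48.2
scene lid_square 0.71 [418. 214. 459. 250.] ztop 17 rect [360.6 290.9] [80. 83.] 77.8
scene pot_oct 0.94 [402. 260. 447. 306.] ztop 55 rect [536.  371.8] [100. 100.] 71.1
scene pot_square 0.72 [255. 174. 287. 207.] ztop 48 rect [ 652.6 -151.5] [76. 76.] 13.9
scene pot_round 0.64 [244. 123. 268. 151.] ztop 59 rect [ 534.9 -396.8] [72. 71.] 18.0
now [ 369.8 -278.8  146.9] yaw 103.2 t 9.2167 -> xyz [0.473  0.207  0.0094] rot [-0.    -0.001  0.226]
```

Request:
{"op": "step_arm", "data": {"steps": [{"x": 0.05,"y": 0.022,"z": 0.009,"rx": 0,"ry": 0,"rz": 0.226,"claw": 0.2},{"x": 0.1,"y": 0.044,"z": 0.009,"rx": 0,"ry": 0,"rz": 0.226,"claw": 0.2},{"x": 0.15,"y": 0.066,"z": 0.009,"rx": 0,"ry": 0,"rz": 0.226,"claw": 0.2},{"x": 0.2,"y": 0.088,"z": 0.009,"rx": 0,"ry": 0,"rz": 0.226,"claw": 0.2},{"x": 0.25,"y": 0.109,"z": 0.009,"rx": 0,"ry": 0,"rz": 0.226,"claw": 0.2},{"x": 0.3,"y": 0.131,"z": 0.009,"rx": 0,"ry": 0,"rz": 0.226,"claw": 0.2},{"x": 0.35,"y": 0.153,"z": 0.009,"rx": 0,"ry": 0,"rz": 0.226,"claw": 0.2},{"x": 0.4,"y": 0.175,"z": 0.009,"rx": 0,"ry": 0,"rz": 0.226,"claw": 0.2},{"x": 0.44,"y": 0.193,"z": 0.02,"rx": 0,"ry": 0,"rz": 0.226,"claw": 0.2},{"x": 0.465,"y": 0.203,"z": 0.05,"rx": 0,"ry": 0,"rz": 0.226,"claw": 0.2},{"x": 0.473,"y": 0.207,"z": 0.08,"rx": 0,"ry": 0,"rz": 0.226,"claw": 0.2},{"x": 0.473,"y": 0.207,"z": 0.08,"rx": 0,"ry": 0,"rz": 0.226,"claw": 0.2}]}}

```text
time: 10.22
tool_pos: [0.4379, 0.1035, 0.0842]
tool_rot: [-3.136, -0.0, 1.626]
contact_force: [-1.6, -0.3, -0.7]
opening: 0.0551
grip_force: 0.0
```

```bash
python3 - <<'E'
from h import *
im,d,W=look('wrist',['lid_oct','pot_oct','lid_round'],'w3.png')
Q=W.reshape(-1,3);k=Q[(abs(Q[:,0]-.44)<.03)&(abs(Q[:,1]-.102)<.03)&(abs(Q[:,2]-.04)<.004)]
print('knob top',len(k),k.mean(0)*1000 if len(k) else '')
go(440,101.5,20,93)
E
```

```text
wrist lid_oct 0.6 [242. 128. 403. 263.] ztop 16 rect [438.7 111.6] [106.  87.] 3.5
wrist lid_round 0.65 [607. 108. 640. 206.] ztop 16 rect [634.1 145.7] [18. 65.] 12.9
knob top 1312 [439.16547305 102.75022607  40.22293249]
now [440.7 101.3  88.2] yaw 93.0 t 10.4167 -> xyz [ 0.0004 -0.0011  0.091 ] rot [ 0.002  0.    -0.001]
```

Request:
{"op": "step_arm", "data": {"steps": [{"x": 0.0013,"y": -0.0018,"z": 0.04,"rx": 0,"ry": 0,"rz": 0,"claw": 0.2},{"x": 0.0013,"y": -0.0018,"z": 0.075,"rx": 0,"ry": 0,"rz": 0,"claw": 0.2},{"x": 0.0013,"y": -0.0018,"z": 0.091,"rx": 0,"ry": 0,"rz": 0,"claw": 0.2},{"x": 0.0013,"y": -0.0018,"z": 0.091,"rx": 0,"ry": 0,"rz": 0,"claw": -1},{"x": 0.0013,"y": -0.0018,"z": 0.091,"rx": 0,"ry": 0,"rz": 0,"claw": -1},{"x": 0.0013,"y": -0.0018,"z": 0.091,"rx": 0,"ry": 0,"rz": 0,"claw": -1},{"x": 0.0013,"y": -0.0018,"z": 0.091,"rx": 0,"ry": 0,"rz": 0,"claw": -1},{"x": 0.0013,"y": -0.0018,"z": 0.091,"rx": 0,"ry": 0,"rz": 0,"claw": -1},{"x": 0.0013,"y": -0.0018,"z": 0.091,"rx": 0,"ry": 0,"rz": 0,"claw": -1},{"x": 0.0013,"y": -0.0018,"z": 0.091,"rx": 0,"ry": 0,"rz": 0,"claw": -1},{"x": 0.0013,"y": -0.0018,"z": 0.091,"rx": 0,"ry": 0,"rz": 0,"claw": -1}]}}

```text
time: 11.33
tool_pos: [0.4394, 0.1028, 0.02]
tool_rot: [3.14, 0.0, 1.624]
contact_force: [-0.8, -2.8, 6.5]
opening: 0.0235
grip_force: 20.0
```

```bash
python3 - <<'E'
from h import *
s=robot.observe();print(s['grip_force'],s['opening'],s['tool_pos'])
# view pose then
go(500,230,150,70); go(536,368,150,70)
E
```

```text
20.00461321673356 0.023489456426523107 [0.43942093 0.10276087 0.02000934]
now [439.4 102.8  20. ] yaw 93.0 t 11.3333 -> xyz [ 0.1651  0.09   -0.1732] rot [ 0.003 -0.     0.512]
now [439.4 102.8  20. ] yaw 93.0 t 11.3333 -> xyz [ 0.3463  0.1476 -0.1731] rot [ 0.003 -0.     0.512]
```

Request:
{"op": "step_arm", "data": {"steps": [{"x": 0,"y": 0,"z": -0.03,"rx": 0,"ry": 0,"rz": 0,"claw": -1},{"x": 0,"y": 0,"z": -0.07,"rx": 0,"ry": 0,"rz": 0,"claw": -1},{"x": 0.01,"y": 0.005,"z": -0.12,"rx": 0,"ry": 0,"rz": 0.1,"claw": -1},{"x": 0.03,"y": 0.02,"z": -0.16,"rx": 0,"ry": 0,"rz": 0.2,"claw": -1},{"x": 0.07,"y": 0.04,"z": -0.173,"rx": 0,"ry": 0,"rz": 0.35,"claw": -1},{"x": 0.12,"y": 0.065,"z": -0.173,"rx": 0,"ry": 0,"rz": 0.512,"claw": -1},{"x": 0.15,"y": 0.08,"z": -0.173,"rx": 0,"ry": 0,"rz": 0.512,"claw": -1},{"x": 0.165,"y": 0.09,"z": -0.173,"rx": 0,"ry": 0,"rz": 0.512,"claw": -1},{"x": 0.165,"y": 0.09,"z": -0.173,"rx": 0,"ry": 0,"rz": 0.512,"claw": -1},{"x": 0.165,"y": 0.09,"z": -0.173,"rx": 0,"ry": 0,"rz": 0.512,"claw": -1}]}}

```text
time: 12.17
tool_pos: [0.4991, 0.2302, 0.1483]
tool_rot: [-3.141, 0.001, 1.223]
contact_force: [-1.7, -0.0, -1.2]
opening: 0.0241
grip_force: 20.0
```

```bash
python3 - <<'E'
from h import *
im,d,W=look('wrist',['lid_oct','pot_oct','lid_round'],'w4.png')
go(537,368,110,70)
E
```

```text
wrist lid_oct 0.92 [206. 136. 430. 323.] ztop 145 rect [502.3 237.8] [93. 93.] 25.1
wrist pot_oct 0.7 [216.   0. 378.  76.] ztop 55 rect [524.8 340.9] [ 41. 103.] 70.1
now [499.2 229.  148.8] yaw 69.9 t 12.3667 -> xyz [ 0.1914 -0.0163  0.0516] rot [-0.     0.001 -0.002]
```

View pics/w4.png

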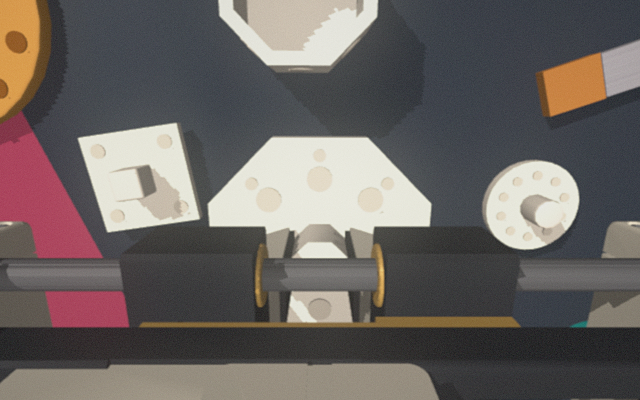

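The wrist view shows the held octagonal lid at (320,190) parallel to the oct pot rim at (298,35). The square lid is at (140,178) and the white round lid at (531,205).

Request:
{"op": "step_arm", "data": {"steps": [{"x": 0.04,"y": -0.004,"z": 0.005,"rx": 0,"ry": 0,"rz": 0,"claw": -1},{"x": 0.09,"y": -0.008,"z": 0.015,"rx": 0,"ry": 0,"rz": 0,"claw": -1},{"x": 0.14,"y": -0.013,"z": 0.025,"rx": 0,"ry": 0,"rz": 0,"claw": -1},{"x": 0.175,"y": -0.016,"z": 0.035,"rx": 0,"ry": 0,"rz": 0,"claw": -1},{"x": 0.192,"y": -0.018,"z": 0.04,"rx": 0,"ry": 0,"rz": 0,"claw": -1},{"x": 0.192,"y": -0.018,"z": 0.04,"rx": 0,"ry": 0,"rz": 0,"claw": -1},{"x": 0.192,"y": -0.018,"z": 0.04,"rx": 0,"ry": 0,"rz": 0,"claw": -1}]}}

```text
time: 12.95
tool_pos: [0.5359, 0.3693, 0.1182]
tool_rot: [-3.141, 0.001, 1.222]
contact_force: [0.1, 0.1, -1.3]
opening: 0.0238
grip_force: 20.0
```

```bash
python3 - <<'E'
from h import *
im,d,W=look('wrist',['lid_oct','pot_oct'],'w5.png')
look('scene',['lid_oct','pot_oct'])
look('side',['lid_oct','pot_oct'])
go(536,369,67,70)
E
```

```text
wrist lid_oct 0.58 [206. 137. 429. 325.] ztop 114 rect [539.  376.6] [94. 93.] 24.5
wrist pot_oct 0.98 [280. 126. 355. 137.] ztop 55 rect [552.3 416.2] [ 3. 45.] 70.0
scene lid_oct 0.59 [408. 256. 456. 285.] ztop 116 rect [546.3 391. ] [ 61. 105.] 61.9
scene pot_oct 0.62 [403. 270. 446. 305.] ztop 55 rect [557.9 383.6] [50. 99.] 26.9
side lid_oct 0.59 [289.  99. 327. 118.] ztop 114 rect [535.1 354.7] [ 94. 105.] 80.5
now [536.4 369.4 119.1] yaw 69.9 t 13.4 -> xyz [-0.0008 -0.0003  0.0695] rot [ 0.    -0.    -0.001]
```

Request:
{"op": "step_arm", "data": {"steps": [{"x": -0.0008,"y": 0,"z": 0.025,"rx": 0,"ry": 0,"rz": 0,"claw": -1},{"x": -0.0008,"y": 0,"z": 0.045,"rx": 0,"ry": 0,"rz": 0,"claw": -1},{"x": -0.0008,"y": 0,"z": 0.057,"rx": 0,"ry": 0,"rz": 0,"claw": -1},{"x": -0.0008,"y": 0,"z": 0.063,"rx": 0,"ry": 0,"rz": 0,"claw": -1},{"x": -0.0008,"y": 0,"z": 0.067,"rx": 0,"ry": 0,"rz": 0,"claw": -1},{"x": -0.0008,"y": 0,"z": 0.069,"rx": 0,"ry": 0,"rz": 0,"claw": -1},{"x": -0.0008,"y": 0,"z": 0.07,"rx": 0,"ry": 0,"rz": 0,"claw": -1},{"x": -0.0008,"y": 0,"z": 0.07,"rx": 0,"ry": 0,"rz": 0,"claw": -1}]}}

```text
time: 14.07
tool_pos: [0.5364, 0.3695, 0.0671]
tool_rot: [3.141, -0.001, 1.221]
contact_force: [-1.6, -0.2, -0.1]
opening: 0.024
grip_force: 20.0
```

Request:
{"op": "step_arm", "data": {"steps": [{"x": 0,"y": 0,"z": 0.0008,"rx": 0,"ry": 0,"rz": 0,"claw": -1},{"x": 0,"y": 0,"z": 0.0008,"rx": 0,"ry": 0,"rz": 0,"claw": 0.2},{"x": 0,"y": 0,"z": 0.0008,"rx": 0,"ry": 0,"rz": 0,"claw": 0.2},{"x": 0,"y": 0,"z": 0.0008,"rx": 0,"ry": 0,"rz": 0,"claw": 0.2},{"x": 0,"y": 0,"z": 0.0008,"rx": 0,"ry": 0,"rz": 0,"claw": 0.2},{"x": 0,"y": 0,"z": 0.0008,"rx": 0,"ry": 0,"rz": 0,"claw": 0.2},{"x": 0,"y": 0,"z": -0.03,"rx": 0,"ry": 0,"rz": 0,"claw": 0.2},{"x": 0,"y": 0,"z": -0.08,"rx": 0,"ry": 0,"rz": 0,"claw": 0.2},{"x": 0,"y": 0,"z": -0.11,"rx": 0,"ry": 0,"rz": 0,"claw": 0.2},{"x": 0,"y": 0,"z": -0.11,"rx": 0,"ry": 0,"rz": 0,"claw": 0.2}]}}

```text
time: 14.9
tool_pos: [0.5386, 0.3708, 0.1549]
tool_rot: [3.135, -0.008, 1.221]
contact_force: [0.3, 0.7, 0.2]
opening: 0.0552
grip_force: 0.0
```

```bash
python3 - <<'E'
from h import *
look('wrist',['lid_oct','pot_oct'])
look('side',['lid_oct','lid_square'])
look('scene',['lid_oct','lid_square','lid_round'])
go(362,288,90,78)
E
```

```text
wrist lid_oct 0.74 [244. 128. 389. 261.] ztop 63 rect [538.3 373.5] [ 95. 106.] 69.8
side lid_oct 0.93 [291. 117. 323. 134.] ztop 62 rect [537.5 360.3] [99. 98.] 23.0
side lid_square 0.7 [240. 147. 270. 168.] ztop 15 rect [365.1 284.6] [83. 75.] 78.0
scene lid_oct 0.88 [402. 260. 451. 294.] ztop 64 rect [537.4 373.4] [100. 104.] 70.0
scene lid_square 0.6 [297. 118. 332. 142.] ztop 54 rect [ 370.4 -272.3] [ 67. 101.] 15.1
scene lid_square 0.47 [426. 232. 444. 246.] ztop 17 rect [396.7 294.4] [50. 12.] 78.8
scene lid_round 0.63 [316. 245. 341. 273.] ztop 17 rect [664.2 155.7] [74. 69.] 48.6
now [535.8 369.2 147.9] yaw 70.0 t 15.4 -> xyz [-0.1809 -0.1806  0.0775] rot [-0.001  0.001 -0.178]
```

Request:
{"op": "step_arm", "data": {"steps": [{"x": -0.035,"y": -0.035,"z": 0,"rx": 0,"ry": 0,"rz": -0.1,"claw": 0.2},{"x": -0.07,"y": -0.07,"z": 0,"rx": 0,"ry": 0,"rz": -0.178,"claw": 0.2},{"x": -0.105,"y": -0.105,"z": 0,"rx": 0,"ry": 0,"rz": -0.178,"claw": 0.2},{"x": -0.14,"y": -0.14,"z": 0.02,"rx": 0,"ry": 0,"rz": -0.178,"claw": 0.2},{"x": -0.17,"y": -0.17,"z": 0.04,"rx": 0,"ry": 0,"rz": -0.178,"claw": 0.2},{"x": -0.181,"y": -0.181,"z": 0.07,"rx": 0,"ry": 0,"rz": -0.178,"claw": 0.2},{"x": -0.181,"y": -0.181,"z": 0.077,"rx": 0,"ry": 0,"rz": -0.178,"claw": 0.2},{"x": -0.181,"y": -0.181,"z": 0.077,"rx": 0,"ry": 0,"rz": -0.178,"claw": 0.2},{"x": -0.181,"y": -0.181,"z": 0.077,"rx": 0,"ry": 0,"rz": -0.178,"claw": 0.2}]}}

```text
time: 16.15
tool_pos: [0.3637, 0.2891, 0.0916]
tool_rot: [3.14, -0.001, 1.361]
contact_force: [0.2, -0.3, 0.7]
opening: 0.0549
grip_force: 0.0
```

```bash
python3 - <<'E'
from h import *
im,d,W=look('wrist',['lid_square'],'w6.png')
Q=W.reshape(-1,3);k=Q[(abs(Q[:,0]-.362)<.03)&(abs(Q[:,1]-.288)<.03)&(abs(Q[:,2]-.04)<.004)]
print('knob top',len(k),k.mean(0)*1000 if len(k) else '')
go(362,288,20,78)
E
```

```text
wrist lid_square 0.6 [253. 146. 377. 260.] ztop 16 rect [361.2 289.7] [78. 82.] 78.3
wrist lid_square 0.45 [508.   0. 639. 123.] ztop 63 rect [512.  349.3] [53. 75.] 70.3
knob top 1395 [360.81064866 288.43893873  40.10768262]
now [364.  289.2  91.9] yaw 78.0 t 16.25 -> xyz [-0.0023 -0.0025  0.0958] rot [ 0.003 -0.002 -0.001]
```

Request:
{"op": "step_arm", "data": {"steps": [{"x": -0.0025,"y": -0.0038,"z": 0.04,"rx": 0,"ry": 0,"rz": 0,"claw": 0.2},{"x": -0.0025,"y": -0.0038,"z": 0.078,"rx": 0,"ry": 0,"rz": 0,"claw": 0.2},{"x": -0.0025,"y": -0.0038,"z": 0.0955,"rx": 0,"ry": 0,"rz": 0,"claw": 0.2},{"x": -0.0025,"y": -0.0038,"z": 0.0955,"rx": 0,"ry": 0,"rz": 0,"claw": -1},{"x": -0.0025,"y": -0.0038,"z": 0.0955,"rx": 0,"ry": 0,"rz": 0,"claw": -1},{"x": -0.0025,"y": -0.0038,"z": 0.0955,"rx": 0,"ry": 0,"rz": 0,"claw": -1},{"x": -0.0025,"y": -0.0038,"z": 0.0955,"rx": 0,"ry": 0,"rz": 0,"claw": -1},{"x": -0.0025,"y": -0.0038,"z": 0.0955,"rx": 0,"ry": 0,"rz": 0,"claw": -1},{"x": -0.0025,"y": -0.0038,"z": 0.0955,"rx": 0,"ry": 0,"rz": 0,"claw": -1},{"x": -0.0025,"y": -0.0038,"z": 0.0955,"rx": 0,"ry": 0,"rz": 0,"claw": -1},{"x": -0.0025,"y": -0.0038,"z": 0.0955,"rx": 0,"ry": 0,"rz": 0,"claw": -1},{"x": -0.0025,"y": -0.0038,"z": 0.0955,"rx": 0,"ry": 0,"rz": 0,"claw": -1}]}}

```text
time: 17.25
tool_pos: [0.3595, 0.2874, 0.0203]
tool_rot: [3.14, -0.001, 1.361]
contact_force: [-0.7, -0.7, 6.3]
opening: 0.0242
grip_force: 20.0
```

Request:
{"op": "step_arm", "data": {"steps": [{"x": 0,"y": 0,"z": -0.03,"rx": 0,"ry": 0,"rz": 0,"claw": -1},{"x": 0,"y": 0,"z": -0.07,"rx": 0,"ry": 0,"rz": 0,"claw": -1},{"x": 0,"y": 0,"z": -0.12,"rx": 0,"ry": 0,"rz": 0,"claw": -1},{"x": 0,"y": 0,"z": -0.16,"rx": 0,"ry": 0,"rz": 0,"claw": -1},{"x": 0,"y": 0,"z": -0.16,"rx": 0,"ry": 0,"rz": 0,"claw": -1}]}}

```text
time: 17.67
tool_pos: [0.3615, 0.2887, 0.1449]
tool_rot: [3.134, -0.007, 1.361]
contact_force: [1.0, 0.6, -1.2]
opening: 0.0238
grip_force: 20.0
```

```bash
python3 - <<'E'
from h import *
look('wrist',['lid_square'])
a=np.radians(104);print(np.array([651,-157])-140*np.array([np.cos(a),np.sin(a)]))
go(651,-157,145,104)
E
```

```text
wrist lid_square 0.67 [233. 159. 406. 323.] ztop 141 rect [362.1 288.8] [83. 82.] 78.0
[ 684.86906538 -292.84140168]
now [359.2 287.2 140.3] yaw 78.0 t 17.7667 -> xyz [-0.4983  0.5039 -0.0061] rot [ 0.003 -0.002 -0.578]
```

Request:
{"op": "step_arm", "data": {"steps": [{"x": -0.03,"y": 0.017,"z": 0,"rx": 0,"ry": 0,"rz": 0.1,"claw": -1},{"x": -0.078,"y": 0.045,"z": 0,"rx": 0,"ry": 0,"rz": 0.2,"claw": -1},{"x": -0.126,"y": 0.073,"z": 0,"rx": 0,"ry": 0,"rz": 0.3,"claw": -1},{"x": -0.174,"y": 0.1,"z": 0,"rx": 0,"ry": 0,"rz": 0.4,"claw": -1},{"x": -0.222,"y": 0.128,"z": 0,"rx": 0,"ry": 0,"rz": 0.5,"claw": -1},{"x": -0.27,"y": 0.156,"z": 0,"rx": 0,"ry": 0,"rz": 0.6,"claw": -1},{"x": -0.318,"y": 0.184,"z": 0,"rx": 0,"ry": 0,"rz": 0.7,"claw": -1},{"x": -0.366,"y": 0.212,"z": 0,"rx": 0,"ry": 0,"rz": 0.8,"claw": -1},{"x": -0.414,"y": 0.24,"z": 0,"rx": 0,"ry": 0,"rz": 0.9,"claw": -1},{"x": -0.462,"y": 0.267,"z": 0,"rx": 0,"ry": 0,"rz": 1,"claw": -1},{"x": -0.51,"y": 0.295,"z": 0,"rx": 0,"ry": 0,"rz": 1,"claw": -1},{"x": -0.55,"y": 0.318,"z": 0,"rx": 0,"ry": 0,"rz": 1,"claw": -1}]}}

```text
time: 18.77
tool_pos: [0.5056, -0.1686, 0.1373]
tool_rot: [-3.139, 0.002, 0.574]
contact_force: [-0.2, 0.6, -1.5]
opening: 0.0242
grip_force: 20.0
```

```bash
python3 - <<'E'
from h import *
go(515,-192,140,14)
E
```

```text
now [ 505.6 -168.6  137.3] yaw 32.9 t 18.7667 -> xyz [-0.0065  0.033  -0.0037] rot [-0.003  0.003  0.42 ]
```

Request:
{"op": "step_arm", "data": {"steps": [{"x": -0.006,"y": 0.033,"z": -0.003,"rx": 0,"ry": 0,"rz": 0.42,"claw": -1},{"x": -0.006,"y": 0.033,"z": -0.003,"rx": 0,"ry": 0,"rz": 0.42,"claw": -1},{"x": -0.006,"y": 0.033,"z": -0.003,"rx": 0,"ry": 0,"rz": 0.42,"claw": -1},{"x": -0.006,"y": 0.033,"z": -0.003,"rx": 0,"ry": 0,"rz": 0.42,"claw": -1},{"x": -0.006,"y": 0.033,"z": -0.003,"rx": 0,"ry": 0,"rz": 0.42,"claw": -1}]}}

```text
time: 19.18
tool_pos: [0.515, -0.1889, 0.1399]
tool_rot: [-3.139, 0.002, 0.248]
contact_force: [-0.8, -0.5, -1.1]
opening: 0.0239
grip_force: 20.0
```

```bash
python3 - <<'E'
from h import *
look('wrist',['lid_square','pot_square','pot_round'],'w7.png')
go(652,-157,112,14)
E
```

```text
wrist lid_square 0.85 [233. 160. 409. 320.] ztop 136 rect [ 515.5 -189.2] [83. 82.] 14.1
wrist pot_square 0.72 [264.   0. 384.  60.] ztop 50 rect [ 629.7 -163.3] [31. 77.] 14.6
wrist pot_round 0.74 [516. 180. 637. 259.] ztop 60 rect [ 549.5 -383.2] [30. 64.] 45.7
now [ 515.7 -188.8  141.2] yaw 14.2 t 19.3833 -> xyz [0.1866 0.0035 0.0389] rot [-0.001  0.001  0.005]
```

View pics/w7.png

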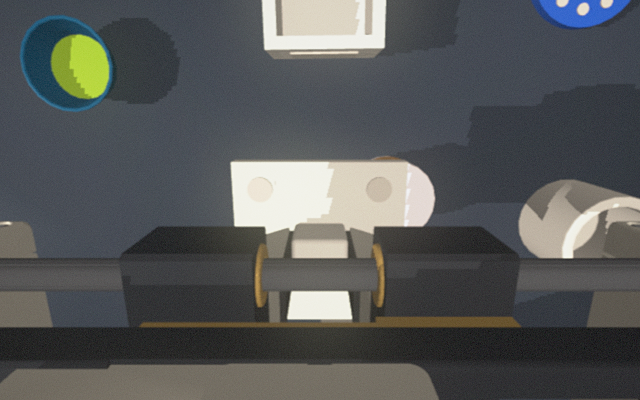

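Held square lid at (320,190) is parallel to the square pot at (324,25). The jar under it has clearance.

Request:
{"op": "step_arm", "data": {"steps": [{"x": 0.04,"y": 0.001,"z": 0,"rx": 0,"ry": 0,"rz": 0,"claw": -1},{"x": 0.09,"y": 0.002,"z": 0.01,"rx": 0,"ry": 0,"rz": 0,"claw": -1},{"x": 0.14,"y": 0.004,"z": 0.02,"rx": 0,"ry": 0,"rz": 0,"claw": -1},{"x": 0.175,"y": 0.004,"z": 0.03,"rx": 0,"ry": 0,"rz": 0,"claw": -1},{"x": 0.187,"y": 0.004,"z": 0.039,"rx": 0,"ry": 0,"rz": 0,"claw": -1},{"x": 0.187,"y": 0.004,"z": 0.039,"rx": 0,"ry": 0,"rz": 0,"claw": -1},{"x": 0.187,"y": 0.004,"z": 0.039,"rx": 0,"ry": 0,"rz": 0,"claw": -1},{"x": 0.187,"y": 0.004,"z": 0.039,"rx": 0,"ry": 0,"rz": 0,"claw": -1}]}}

```text
time: 20.05
tool_pos: [0.6517, -0.1584, 0.1126]
tool_rot: [-3.141, 0.001, 0.246]
contact_force: [0.6, 0.8, -1.0]
opening: 0.0238
grip_force: 20.0
```

```bash
python3 - <<'E'
from h import *
look('wrist',['lid_square','pot_square'],'w8.png')
go(652.3,-157.4,62.2,14.2)
E
```

```text
wrist lid_square 0.73 [232. 158. 409. 321.] ztop 109 rect [ 652.2 -158.7] [83. 82.] 14.1
wrist lid_square 0.57 [253. 140. 379. 161.] ztop 50 rect [ 687.4 -147.6] [ 7. 76.] 15.1
now [ 652.1 -158.7  113.4] yaw 14.0 t 20.2 -> xyz [ 0.0006 -0.0017  0.0683] rot [ 0.001 -0.001 -0.004]
```

Request:
{"op": "step_arm", "data": {"steps": [{"x": 0.001,"y": -0.002,"z": 0.025,"rx": 0,"ry": 0,"rz": 0,"claw": -1},{"x": 0.001,"y": -0.002,"z": 0.045,"rx": 0,"ry": 0,"rz": 0,"claw": -1},{"x": 0.001,"y": -0.002,"z": 0.057,"rx": 0,"ry": 0,"rz": 0,"claw": -1},{"x": 0.001,"y": -0.002,"z": 0.063,"rx": 0,"ry": 0,"rz": 0,"claw": -1},{"x": 0.001,"y": -0.002,"z": 0.066,"rx": 0,"ry": 0,"rz": 0,"claw": -1},{"x": 0.001,"y": -0.002,"z": 0.068,"rx": 0,"ry": 0,"rz": 0,"claw": -1},{"x": 0.001,"y": -0.002,"z": 0.069,"rx": 0,"ry": 0,"rz": 0,"claw": -1},{"x": 0.001,"y": -0.002,"z": 0.069,"rx": 0,"ry": 0,"rz": 0,"claw": -1}]}}

```text
time: 20.87
tool_pos: [0.6533, -0.1568, 0.0623]
tool_rot: [3.141, -0.001, 0.246]
contact_force: [-4.3, 0.7, 4.5]
opening: 0.0241
grip_force: 20.0
```

Request:
{"op": "step_arm", "data": {"steps": [{"x": 0,"y": 0,"z": 0,"rx": 0,"ry": 0,"rz": 0,"claw": 0.2},{"x": 0,"y": 0,"z": 0,"rx": 0,"ry": 0,"rz": 0,"claw": 0.2},{"x": 0,"y": 0,"z": 0,"rx": 0,"ry": 0,"rz": 0,"claw": 0.2},{"x": 0,"y": 0,"z": 0,"rx": 0,"ry": 0,"rz": 0,"claw": 0.2},{"x": 0,"y": 0,"z": 0,"rx": 0,"ry": 0,"rz": 0,"claw": 0.2},{"x": 0,"y": 0,"z": -0.03,"rx": 0,"ry": 0,"rz": 0,"claw": 0.2},{"x": 0,"y": 0,"z": -0.08,"rx": 0,"ry": 0,"rz": 0,"claw": 0.2},{"x": 0,"y": 0,"z": -0.11,"rx": 0,"ry": 0,"rz": 0,"claw": 0.2},{"x": 0,"y": 0,"z": -0.11,"rx": 0,"ry": 0,"rz": 0,"claw": 0.2},{"x": 0,"y": 0,"z": -0.11,"rx": 0,"ry": 0,"rz": 0,"claw": 0.2}]}}

```text
time: 21.7
tool_pos: [0.6539, -0.1567, 0.1448]
tool_rot: [3.14, -0.003, 0.246]
contact_force: [-0.1, 0.2, -0.5]
opening: 0.0551
grip_force: 0.0
```

```bash
python3 - <<'E'
from h import *
look('wrist',['lid_square','pot_square'])
look('side',['lid_square','lid_round'])
go(664,148,90,45)
E
```

```text
wrist lid_square 0.68 [261. 143. 378. 258.] ztop 58 rect [ 653.7 -157.5] [82. 81.] 14.1
wrist pot_square 0.66 [259. 143. 378. 258.] ztop 58 rect [ 653.6 -157.5] [83. 81.] 14.0
side lid_square 0.76 [369. 220. 424. 258.] ztop 57 rect [ 652.8 -160.1] [81. 82.] 13.3
side lid_round 0.93 [350. 165. 379. 184.] ztop 15 rect [665.2 144.6] [69. 71.] 83.0
side lid_round 0.53 [254. 320. 290. 346.] ztop 21 rect [ 381.2 -327.9] [64.  5.] 13.9
now [ 652.5 -156.3  141.6] yaw 14.1 t 22.0 -> xyz [ 0.1138 -0.3897  0.0691] rot [-0.002  0.002 -0.687]
```

Request:
{"op": "step_arm", "data": {"steps": [{"x": 0.014,"y": -0.05,"z": 0,"rx": 0,"ry": 0,"rz": 0,"claw": 0.2},{"x": 0.028,"y": -0.1,"z": 0,"rx": 0,"ry": 0,"rz": 0,"claw": 0.2},{"x": 0.042,"y": -0.15,"z": 0,"rx": 0,"ry": 0,"rz": 0,"claw": 0.2},{"x": 0.056,"y": -0.2,"z": 0,"rx": 0,"ry": 0,"rz": 0,"claw": 0.2},{"x": 0.07,"y": -0.25,"z": 0,"rx": 0,"ry": 0,"rz": 0,"claw": 0.2},{"x": 0.085,"y": -0.3,"z": 0,"rx": 0,"ry": 0,"rz": 0,"claw": 0.2},{"x": 0.1,"y": -0.345,"z": 0.02,"rx": 0,"ry": 0,"rz": 0,"claw": 0.2},{"x": 0.11,"y": -0.375,"z": 0.04,"rx": 0,"ry": 0,"rz": 0,"claw": 0.2},{"x": 0.114,"y": -0.39,"z": 0.065,"rx": 0,"ry": 0,"rz": 0,"claw": 0.2},{"x": 0.114,"y": -0.39,"z": 0.065,"rx": 0,"ry": 0,"rz": 0,"claw": 0.2},{"x": 0.114,"y": -0.39,"z": 0.065,"rx": 0,"ry": 0,"rz": 0,"claw": 0.2}]}}

```text
time: 22.92
tool_pos: [0.6638, 0.1483, 0.0928]
tool_rot: [-3.141, 0.004, 0.247]
contact_force: [0.1, -1.2, -0.1]
opening: 0.0553
grip_force: 0.0
```

```bash
python3 - <<'E'
from h import *
im,d,W=look('wrist',['lid_round'],'w9.png')
Q=W.reshape(-1,3);k=Q[(abs(Q[:,0]-.664)<.03)&(abs(Q[:,1]-.148)<.03)&(abs(Q[:,2]-.04)<.004)]
print('knob top',len(k),k.mean(0)*1000 if len(k) else '')
p=Q[(abs(Q[:,0]-.664)<.06)&(abs(Q[:,1]-.148)<.06)&(abs(Q[:,2]-.016)<.004)]
print('plate min/max',np.percentile(p,[1,99],axis=0)*1000)
go(664,149,20,14.1)
E
```

```text
wrist lid_round 0.86 [258. 147. 369. 256.] ztop 16 rect [664.  151.9] [76. 75.] 47.6
knob top 1054 [664.91015188 152.47256354  39.89133484]
plate min/max [[627.53323771 115.74734735  14.71545603]
 [700.96925578 188.79819865  18.24574058]]
now [665.4 146.8  95.2] yaw 14.0 t 23.0167 -> xyz [-0.0012 -0.0033  0.1002] rot [ 0.001 -0.001 -0.002]
```

View pics/w9.png

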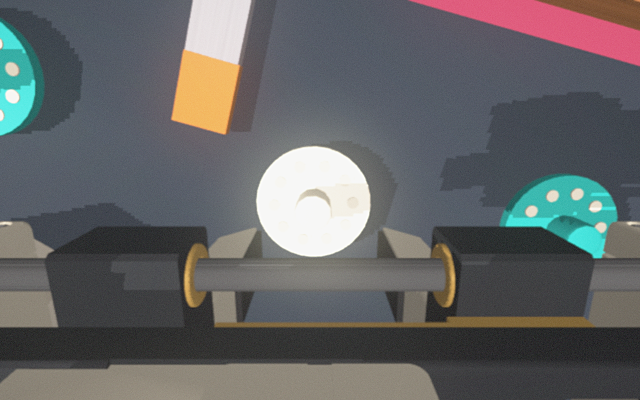

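The white round lid is at (313,202) between the fingers. The turquoise ones at (5,75) and (565,215) are clear of them.

Request:
{"op": "step_arm", "data": {"steps": [{"x": 0,"y": -0.0068,"z": 0.04,"rx": 0,"ry": 0,"rz": 0,"claw": 0.2},{"x": 0,"y": -0.0068,"z": 0.08,"rx": 0,"ry": 0,"rz": 0,"claw": 0.2},{"x": 0,"y": -0.0068,"z": 0.1,"rx": 0,"ry": 0,"rz": 0,"claw": 0.2},{"x": 0,"y": -0.0068,"z": 0.1,"rx": 0,"ry": 0,"rz": 0,"claw": 0.2},{"x": 0,"y": -0.0068,"z": 0.1,"rx": 0,"ry": 0,"rz": 0,"claw": -1},{"x": 0,"y": -0.0068,"z": 0.1,"rx": 0,"ry": 0,"rz": 0,"claw": -1},{"x": 0,"y": -0.0068,"z": 0.1,"rx": 0,"ry": 0,"rz": 0,"claw": -1},{"x": 0,"y": -0.0068,"z": 0.1,"rx": 0,"ry": 0,"rz": 0,"claw": -1},{"x": 0,"y": -0.0068,"z": 0.1,"rx": 0,"ry": 0,"rz": 0,"claw": -1},{"x": 0,"y": -0.0068,"z": 0.1,"rx": 0,"ry": 0,"rz": 0,"claw": -1},{"x": 0,"y": -0.0068,"z": 0.1,"rx": 0,"ry": 0,"rz": 0,"claw": -1},{"x": 0,"y": -0.0068,"z": 0.1,"rx": 0,"ry": 0,"rz": 0,"claw": -1}]}}

```text
time: 24.02
tool_pos: [0.6639, 0.1529, 0.02]
tool_rot: [3.141, -0.001, 0.246]
contact_force: [-1.5, -1.3, 4.7]
opening: 0.0234
grip_force: 20.0
```

Request:
{"op": "step_arm", "data": {"steps": [{"x": 0,"y": 0,"z": -0.03,"rx": 0,"ry": 0,"rz": 0,"claw": -1},{"x": 0,"y": 0,"z": -0.07,"rx": 0,"ry": 0,"rz": 0,"claw": -1},{"x": 0,"y": 0,"z": -0.12,"rx": 0,"ry": 0,"rz": 0,"claw": -1},{"x": 0,"y": 0,"z": -0.16,"rx": 0,"ry": 0,"rz": 0,"claw": -1},{"x": 0,"y": 0,"z": -0.18,"rx": 0,"ry": 0,"rz": 0,"claw": -1},{"x": 0,"y": 0,"z": -0.18,"rx": 0,"ry": 0,"rz": 0,"claw": -1},{"x": 0,"y": 0,"z": -0.18,"rx": 0,"ry": 0,"rz": 0,"claw": -1}]}}

```text
time: 24.6
tool_pos: [0.6635, 0.1532, 0.1543]
tool_rot: [3.142, -0.001, 0.246]
contact_force: [-0.6, 0.8, -1.8]
opening: 0.0233
grip_force: 20.0
```

```bash
python3 - <<'E'
from h import *
look('wrist',['lid_round'])
look('side',['pot_round'])
go(400,-430,155,14)
E
```

```text
wrist lid_round 0.89 [242. 165. 398. 317.] ztop 151 rect [667.  148.8] [78. 67.] 40.1
side pot_round 0.93 [346. 327. 395. 387.] ztop 59 rect [ 536.6 -405.1] [71. 71.] 54.0
now [662.5 152.9 151.9] yaw 14.1 t 24.8 -> xyz [-0.5286  0.6687 -0.0024] rot [-0.001  0.005  0.002]
```

Request:
{"op": "step_arm", "data": {"steps": [{"x": -0.02,"y": 0.025,"z": 0,"rx": 0,"ry": 0,"rz": 0,"claw": -1},{"x": -0.05,"y": 0.063,"z": 0,"rx": 0,"ry": 0,"rz": 0,"claw": -1},{"x": -0.082,"y": 0.104,"z": 0,"rx": 0,"ry": 0,"rz": 0,"claw": -1},{"x": -0.115,"y": 0.145,"z": 0,"rx": 0,"ry": 0,"rz": 0,"claw": -1},{"x": -0.148,"y": 0.187,"z": 0,"rx": 0,"ry": 0,"rz": 0,"claw": -1},{"x": -0.181,"y": 0.229,"z": 0,"rx": 0,"ry": 0,"rz": 0,"claw": -1},{"x": -0.214,"y": 0.271,"z": 0,"rx": 0,"ry": 0,"rz": 0,"claw": -1},{"x": -0.247,"y": 0.312,"z": 0,"rx": 0,"ry": 0,"rz": 0,"claw": -1},{"x": -0.28,"y": 0.354,"z": 0,"rx": 0,"ry": 0,"rz": 0,"claw": -1},{"x": -0.313,"y": 0.396,"z": 0,"rx": 0,"ry": 0,"rz": 0,"claw": -1},{"x": -0.346,"y": 0.438,"z": 0,"rx": 0,"ry": 0,"rz": 0,"claw": -1},{"x": -0.36,"y": 0.456,"z": 0,"rx": 0,"ry": 0,"rz": 0,"claw": -1}]}}

```text
time: 25.8
tool_pos: [0.4824, -0.2481, 0.1532]
tool_rot: [-3.141, 0.002, 0.243]
contact_force: [0.7, -1.3, -1.3]
opening: 0.0232
grip_force: 20.0
```

Request:
{"op": "step_arm", "data": {"steps": [{"x": -0.025,"y": 0.032,"z": 0,"rx": 0,"ry": 0,"rz": 0,"claw": -1},{"x": -0.058,"y": 0.073,"z": 0,"rx": 0,"ry": 0,"rz": 0,"claw": -1},{"x": -0.091,"y": 0.115,"z": 0,"rx": 0,"ry": 0,"rz": 0,"claw": -1},{"x": -0.124,"y": 0.157,"z": 0,"rx": 0,"ry": 0,"rz": 0,"claw": -1},{"x": -0.15,"y": 0.19,"z": 0,"rx": 0,"ry": 0,"rz": 0,"claw": -1},{"x": -0.167,"y": 0.212,"z": 0,"rx": 0,"ry": 0,"rz": 0,"claw": -1},{"x": -0.167,"y": 0.212,"z": 0,"rx": 0,"ry": 0,"rz": 0,"claw": -1},{"x": -0.167,"y": 0.212,"z": 0,"rx": 0,"ry": 0,"rz": 0,"claw": -1}]}}

```text
time: 26.47
tool_pos: [0.4011, -0.4295, 0.1529]
tool_rot: [-3.139, 0.001, 0.243]
contact_force: [0.1, 0.3, -0.8]
opening: 0.0233
grip_force: 20.0
```

```bash
cat >> h.py <<'E'
def circ(W,c,z,r,tol=.004):
    "fit the outer circle of the points at height z near c (mm)"
    from scipy.optimize import least_squares
    Q=W.reshape(-1,3)*1000;Q=Q[(np.hypot(Q[:,0]-c[0],Q[:,1]-c[1])<r+12)&(abs(Q[:,2]-z)<tol*1000)]
    hull=cv2.convexHull(Q[:,:2].astype(np.float32))[:,0]
    f=least_squares(lambda p:np.hypot(*(hull-p).T)-r,c,loss='soft_l1');print('circ',f.x.round(1),len(Q),len(hull),'cost',round(f.cost,1))
E
python3 - <<'E'
from h import *
im,d,W=look('wrist',['pot_round','lid_round'],'w10.png')
circ(W,[536,-401],60,37)
go(536,-401,122,14)
E
```

```text
wrist pot_round 0.89 [269.   0. 382.  61.] ztop 60 rect [ 516.5 -407.2] [32. 71.] 14.6
wrist lid_round 0.79 [243. 166. 397. 318.] ztop 149 rect [ 402.2 -425. ] [67. 78.] 78.9
circ [ 537.1 -402.1] 1868 30 cost 15.4
now [ 402.5 -427.8  153.7] yaw 14.1 t 26.6167 -> xyz [0.1814 0.0089 0.0423] rot [-0.002  0.     0.003]
```

View pics/w10.png

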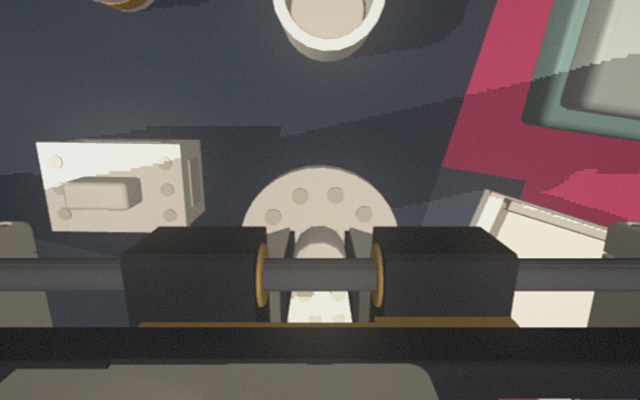

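Held round lid is at (320,200) and the round pot's mouth at (328,15), so I can move over it. The oblong lid at (120,185) is seated.

Request:
{"op": "step_arm", "data": {"steps": [{"x": 0.03,"y": 0.002,"z": 0,"rx": 0,"ry": 0,"rz": 0,"claw": -1},{"x": 0.08,"y": 0.005,"z": 0,"rx": 0,"ry": 0,"rz": 0,"claw": -1},{"x": 0.13,"y": 0.008,"z": 0.01,"rx": 0,"ry": 0,"rz": 0,"claw": -1},{"x": 0.17,"y": 0.01,"z": 0.025,"rx": 0,"ry": 0,"rz": 0,"claw": -1},{"x": 0.182,"y": 0.0105,"z": 0.037,"rx": 0,"ry": 0,"rz": 0,"claw": -1},{"x": 0.182,"y": 0.0105,"z": 0.037,"rx": 0,"ry": 0,"rz": 0,"claw": -1},{"x": 0.182,"y": 0.0105,"z": 0.037,"rx": 0,"ry": 0,"rz": 0,"claw": -1},{"x": 0.182,"y": 0.0105,"z": 0.037,"rx": 0,"ry": 0,"rz": 0,"claw": -1}]}}

```text
time: 27.28
tool_pos: [0.5357, -0.4034, 0.127]
tool_rot: [-3.142, 0.0, 0.246]
contact_force: [0.8, -0.6, -1.1]
opening: 0.024
grip_force: 20.0
```

```bash
python3 - <<'E'
from h import *
im,d,W=look('wrist',['pot_round','lid_round'])
z=robot.observe()['tool_pos'][2]*1000
circ(W,[537,-402],z-4,39)
im,d,W=look('side',['lid_round','pot_round'])
go(537,-402,72.2,14)
E
```

```text
wrist pot_round 0.56 [268. 144. 363. 183.] ztop 60 rect [ 564.1 -394.6] [17. 60.] 16.7
wrist lid_round 0.85 [243. 166. 398. 319.] ztop 123 rect [ 539.  -407.5] [78. 67.] 39.5
circ [ 535.6 -403.7] 8720 49 cost 0.8
side lid_round 0.81 [348. 303. 388. 350.] ztop 123 rect [ 516.8 -413.4] [39. 74.] 21.6
side pot_round 0.98 [347. 339. 393. 388.] ztop 59 rect [ 527.  -419.9] [37. 70.] 56.5
now [ 535.9 -404.1  127.3] yaw 14.0 t 27.5833 -> xyz [ 0.002  -0.0025  0.0735] rot [ 0.001 -0.001  0.001]
```

Request:
{"op": "step_arm", "data": {"steps": [{"x": 0.002,"y": -0.0023,"z": 0.025,"rx": 0,"ry": 0,"rz": 0,"claw": -1},{"x": 0.002,"y": -0.0023,"z": 0.047,"rx": 0,"ry": 0,"rz": 0,"claw": -1},{"x": 0.002,"y": -0.0023,"z": 0.06,"rx": 0,"ry": 0,"rz": 0,"claw": -1},{"x": 0.002,"y": -0.0023,"z": 0.067,"rx": 0,"ry": 0,"rz": 0,"claw": -1},{"x": 0.002,"y": -0.0023,"z": 0.071,"rx": 0,"ry": 0,"rz": 0,"claw": -1},{"x": 0.002,"y": -0.0023,"z": 0.073,"rx": 0,"ry": 0,"rz": 0,"claw": -1},{"x": 0.002,"y": -0.0023,"z": 0.0738,"rx": 0,"ry": 0,"rz": 0,"claw": -1},{"x": 0.002,"y": -0.0023,"z": 0.0738,"rx": 0,"ry": 0,"rz": 0,"claw": -1}]}}

```text
time: 28.25
tool_pos: [0.5378, -0.4019, 0.0721]
tool_rot: [3.14, -0.001, 0.246]
contact_force: [0.1, 0.6, -1.2]
opening: 0.0232
grip_force: 20.0
```

Request:
{"op": "step_arm", "data": {"steps": [{"x": 0,"y": 0,"z": 0.0008,"rx": 0,"ry": 0,"rz": 0,"claw": -1},{"x": 0,"y": 0,"z": 0.0012,"rx": 0,"ry": 0,"rz": 0,"claw": -1},{"x": 0,"y": 0,"z": 0.0012,"rx": 0,"ry": 0,"rz": 0,"claw": 0.2},{"x": 0,"y": 0,"z": 0.0012,"rx": 0,"ry": 0,"rz": 0,"claw": 0.2},{"x": 0,"y": 0,"z": 0.0012,"rx": 0,"ry": 0,"rz": 0,"claw": 0.2},{"x": 0,"y": 0,"z": 0.0012,"rx": 0,"ry": 0,"rz": 0,"claw": 0.2},{"x": 0,"y": 0,"z": 0.0012,"rx": 0,"ry": 0,"rz": 0,"claw": 0.2},{"x": 0,"y": 0,"z": -0.03,"rx": 0,"ry": 0,"rz": 0,"claw": 0.2},{"x": 0,"y": 0,"z": -0.08,"rx": 0,"ry": 0,"rz": 0,"claw": 0.2},{"x": 0,"y": 0,"z": -0.11,"rx": 0,"ry": 0,"rz": 0,"claw": 0.2},{"x": 0,"y": 0,"z": -0.11,"rx": 0,"ry": 0,"rz": 0,"claw": 0.2},{"x": 0,"y": 0,"z": -0.11,"rx": 0,"ry": 0,"rz": 0,"claw": 0.2}]}}

```text
time: 29.25
tool_pos: [0.5381, -0.4021, 0.1554]
tool_rot: [3.139, -0.002, 0.246]
contact_force: [0.1, 0.8, -1.3]
opening: 0.055
grip_force: 0.0
```

```bash
python3 - <<'E'
from h import *
im,d,W=look('wrist',['lid_round'])
circ(W,[537,-402],68,39)
look('side',['lid_round','lid_oct','lid_square','lid_oblong'],'s9.png')
look('scene',['lid_oct','lid_square','lid_oblong'],'e9.png')
s=robot.observe();print(s['tool_pos'],s['time'])
cv2.imwrite('pics/end.png',np.vstack([cv2.resize(cv2.imread('pics/s9.png')[90:390],(640,300)),cv2.resize(cv2.imread('pics/e9.png')[90:390],(640,300))]))
E
```

```text
wrist lid_round 0.71 [264. 146. 374. 254.] ztop 68 rect [ 538.1 -402.5] [77. 76.] 61.1
circ [ 537.8 -402.3] 7756 69 cost 1.6
side lid_round 0.57 [347. 324. 397. 369.] ztop 68 rect [ 534.1 -406.2] [70. 77.] 27.0
side lid_oct 0.83 [291. 118. 325. 135.] ztop 62 rect [537.7 360.4] [102.  98.] 24.3
side lid_square 0.41 [409. 237. 424. 248.] ztop 57 rect [ 687.5 -184.8] [27. 18.] 21.4
side lid_oblong 0.58 [240. 276. 291. 334.] ztop 52 rect [ 369.7 -280.9] [ 67. 103.] 12.8
side lid_oblong 0.46 [347. 323. 398. 368.] ztop 68 rect [ 534.3 -406. ] [70. 77.] 26.0
scene lid_oct 0.89 [403. 255. 452. 293.] ztop 64 rect [535.2 370.5] [106. 105.] 26.1
scene lid_square 0.92 [251. 176. 287. 201.] ztop 58 rect [ 651.3 -152.6] [83. 80.] 12.7
scene lid_oblong 0.59 [298. 121. 334. 139.] ztop 54 rect [ 370.8 -270.6] [71. 98.] 16.2
[ 0.53740991 -0.40146175  0.15343871] 29.8
```

View pics/end.png

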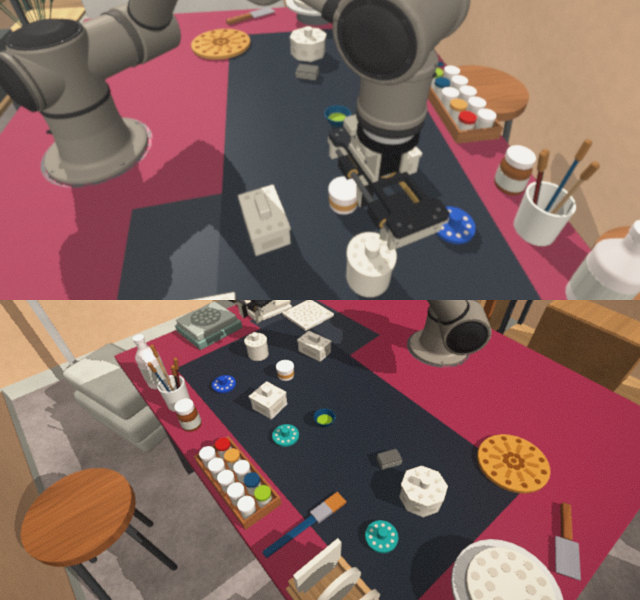

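All four lids are seated: round (257,345), oblong (315,344), square (268,398) and oct (423,490). Plate tops measure 68, 53, 58 and 63 mm, which match home. The look-alikes haven't moved and the gripper is clear.

```bash
python3 -c "
from cell import robot
print(robot.hand_in())"
```

```text
the job is handed in; nothing more can be done
None
```

All four lids are seated flat and lined up on their own pots, the look-alikes were left where they lay, and the job was handed in at about 30 s; the hand-in call returned no verdict.

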